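# Fit the guard rod and index the knife carriage

### The job

Take the steel guard rod out of its cradle and press it down between the forks of the knife carriage until the sprung jaw snaps shut over it, then let the rod go. After that pinch the carriage's upright black handle and slide the carriage along its rails until the ball clicks into the notch of the strip beside it, and finish still holding the handle with the carriage resting in that notch. Leave the other loose things on the bench where they are.

Things in the scene. Friction and masses are not known exactly. Their poses are not given: they have to be found in the camera images.
- rod: The guard rod: plain steel, 10 mm diameter, 120 mm long, black ends, about 75 g. Origin at its middle on its axis, y along it. It starts level in the two V saddles of the cradle, its axis 45 mm above the bench; between the saddles (70 mm) it is free down to the cradle's plate.
- cradle: White stand that carries the rod, fixed: plate 50 x 110 x 8 mm, two V saddles 10 mm wide, 40 mm to either side of the middle, tops 49 mm above the bench. Origin at the centre of its underside, y along the rod.
- bed: Fixed grey bed of the knife-carriage unit, 190 (x) x 320 (y) x 18 mm, with two steel rails along its y. Origin at the centre of its underside, on the bench. The carriage slides along its y; nothing but the carriage moves.
- carriage (a joint): Position of the carriage along the rails in m, 0 to 0.13, growing to the bed's +y. Starts at 0 to 0.03; the notch lies further on, at 0.08 to 0.11, and the rails run on past it. The carriage is a white plate 124 (x) x 120 (y) mm, its top 42 mm above the bench; it drags with about 2 to 4 N up to the detent.
- clip (a point): Middle of the axis that the rod has when seated, on the carriage, 80 mm above the bench; y along rod and rails, +x to the jaw side. Two forks 10 mm wide, 42 mm to either side (y), 11 mm between prongs, floor 5 mm below the axis; the -x prong is flared, top 19 mm above the axis. Between the forks 70 mm (y) is free down to 28 mm below the axis.
- jaw (a joint): Angle of the sprung steel jaw in rad, hinged on the +x side: 0 shut (also with the rod seated under it). It overhangs the forks, with a sloped lead-in up to 21 mm above the seated rod's axis. The rod, pushed straight down with about 5 to 18 N, opens it to about 0.1; it then springs shut over the rod by itself.
- handle (a point): The carriage's upright black handle: a block 26 mm (x) x 12 mm (y, along the rails) x 42 mm high standing on the carriage plate, 70 mm to the clip's -x side, at the same y as the clip. This point is the centre of its foot, 42 mm above the bench; its top is 84 mm above the bench. Pinch it from above across its 12 mm.
- pointer (a point): Point on the carriage at its sprung ball, under the short ear on the carriage's +x side that carries a black line; 78 mm to +x from the carriage's middle, same y as the clip. Axes as those of the bed.
- notch (a point): Middle of the notch, an 8 mm wide gap in the top of the fixed steel strip beside the rails on the bed's +x side, 30 mm above the bench. Axes as the bed's. The 10 mm ball runs on the strip and drops 2 mm into the notch, which centres the carriage from 2 to 3 mm away; pulling it out again takes about 9 to 12 N.
- jar: Bystander: small amber jar, 44 mm diameter, 55 mm high, beside the cradle. Origin at its foot's centre.
- bladebox: Bystander: flat white blade dispenser 30 x 65 x 20 mm, beside the cradle. Origin at its foot's centre.
- cassettes: Bystander: stack of three tissue cassettes 28 x 40 x 20 mm. Origin at its foot's centre.
- brush: Bystander: wooden brush, 170 mm long, lying. Origin at its underside's middle.
Not all that is in view belongs to the job. Leave any brown or red look-alike of the rod alone.

How it is judged:
On the way, in this order (a step that is already met when the one before it is completed fails the run):
1. the rod sits in both forks with the jaw shut over it, and the fingers have let it go (x of rod in the frame of clip between -0.0025 and 0.0025 m and y of rod in the frame of clip between -0.014 and 0.014 m and z of rod in the frame of clip between -0.0025 and 0.0025 m and angle between the y axis of rod and the y axis of clip, either way round below 0.06 rad and value of joint jaw below 0.04 rad and contact force between the fingers and rod below 0.2 N), for 0.2 s.
2. the carriage is in the notch (y of pointer in the frame of notch between -0.003 and 0.003 m), for 0.2 s.
At the end, for the whole second after the job is handed in: Fingers pinch the handle (over 12 N), not touching the rod; the pointer is within 3 mm of the notch along the rails and still; the rod is within 2.5 mm of the clip's axis (x and z), its middle within 14 mm along it, parallel within 0.06 rad, the jaw shut (below 0.04 rad) (all of step 1 and all of step 2 and contact force between the fingers and carriage_c0 above 12 N and velocity of joint carriage between -0.01 and 0.01 m/s); the arm keeps its last pose, push and grip.
It fails at once if another thing on the bench is shifted by more than 30 mm or knocked over (distance of any of jar, bladebox, cassettes, brush from where it was at the start of the episode above 0.03 m or angle between any of jar, bladebox, cassettes's own z axis and vertical above 0.5 rad).
It also fails if it takes over 58 s, if anything falls off the work surface, if the arm or the gripper's body presses on something with over 40 N, if the wrist force passes 120 N, or if a joint passes its speed limit or range.

### The arm

A 6-joint arm with a two-finger parallel gripper is mounted at the origin on the work surface. World frame = base frame: x ahead of the robot, y to its left, z up, the work surface at z = 0. Lengths are in m, angles in rad, forces in N, time in s.
With the tool pointing down it reaches from about 0.35 to 0.975 m from the base axis. Payload 4.9 kg.
Tool frame: the origin (TCP) lies between the finger pads; the fingertips stand 14 mm ahead of it and the grasp point (between the pads) lies 5 mm behind it (manip.tcp_to_tips is the distance from the TCP to the fingertips, in m); z points along the fingers, y is the line along which they close (so a half turn about z gives the same grasp; the last joint's range is limited). The gripper opens to 85 mm and grips with 20 to 120 N. Pads are 22 mm wide; open, the fingers measure 114 mm over their backs; the gripper's body (76 mm by 85 mm) begins 54 mm behind the grasp point. The pads swing forward as they close: fully open they stand 13 mm farther back than shut.
Start: joints at [-1.225, 0.053, 1.613, -0, 1.476, -0.119], TCP at [0.28, -0.559, 0.245] pointing down, gripper open.
Joint ranges: [-3.01, 3.01], [-1.01, 2.22], [0.06, 2.58], [-1.02, 4.17], [0.09, 2.62], [-3.14, 3.14]. Speed limits (rad/s): [2.57, 2.57, 3.14, 3.14, 3.14, 3.14].

### API

Orientations are given as a unit quaternion [w, x, y, z].
In Python, from plant import manip gives the robot as it stands.
- The arm moves only by the tool servo_tool, never from a script. Its argument "moves" is a list that holds one entry, the list of rows, each a list of 7 numbers: the shift along the tool's x, y, z in mm, then the turn, a rotation vector about the tool's x, y, z in degrees, then the finger opening in mm, from 0 to 85.4. In form: [[[x, y, z, ax, ay, az, fingers], ...]]. A call has 1 to 12 rows; each row shifts and turns the commanded pose from where the row before left it, along the tool's axes as they then stand; what a row does not reach is not made up. A row lasts 1/8 s, in which the tool goes at most 62.5 mm and 10.7 degrees, less where a joint would pass 70% of its speed; a pose out of reach is approached as far as the arm can. A call with a gripper value outside its range is refused whole. The fingers move at their own pace and stop on an object; the grip force is fixed at half the most. Time passes only in rows, so rows that do not move let the fingers close. It gives the time, the measured TCP pose, the force, the opening and the grip force at its end, in the units of the state.
- manip.state(): the state, without advancing time (a new reading comes with each control period).
- manip.grab_frame(name): name is "scene" or "side" or "wrist"; returns a dict with "image" (400x640x3 uint8, blue, green, red), "mtx" (3x3 intrinsics, pixels), "eye" and "rotation" of the camera in the world. Camera axes: x right, y down, z forward; pixel columns grow to the right and rows downward; lengths in m; the calibration is good to about 2 mm. A picture is of the moment at which its call begins. There is no depth.
- manip.job_done(): hands the job in; it is judged then, once.
The state is a dict: "time": time; "joint_pos": joint angles; "joint_vel": joint speeds; "joint_efforts": joint torques, N m; "tool_pos": TCP position; "tool_rot": TCP orientation; "contact_force": force on the tool from outside, world axes, zero at the start; "ft_torque": the same for the moment, N m; "gripper_width": opening from 0.0 (shut) to 1.0 (fully open); "grasp_force": force on a finger pad.
Only numpy, scipy, OpenCV 4.12 (cv2) and the standard library are available. Lean on these libraries where they do the work, as an engineer would, in place of code of your own. Each camera call takes 0.05 s, during which the arm holds its last target. There are 200 camera calls.

## Working session

There is one attempt and no reset: what is moved stays moved. The work goes in short steps, Python scripts to look and compute and a tool call to move; the robot and the scene stay as the last step left them, time stands still between calls to the robot, and variables do not carry over. Pictures are saved under pics/ and viewed, at most 10 in all, crops included, and the job is handed in when it is done.

Besides the shell and the picture viewer there is one more tool, called after ">>>" as a command line: name --argument value ..., lists and objects as JSON in quotes. servo_tool: Moves the arm, as the interface text tells. Its arguments: {"type":"object","properties":{"moves":{"type":"array"}},"required":["moves"]}

```bash
mkdir -p pics
cat > h.py <<'E'
import numpy as np, cv2, pickle
from plant import manip
def grab(n,tag):
    f=manip.grab_frame(n); f={k:(np.array(v)) for k,v in f.items()}
    cv2.imwrite(f'pics/{tag}.png',f['image']); pickle.dump(f,open(f'pics/{tag}.pkl','wb')); return f
def load(tag): return pickle.load(open(f'pics/{tag}.pkl','rb'))
def onz(f,u,v,z):
    d=f['rotation']@np.linalg.inv(f['mtx'])@[u,v,1.]; return f['eye']+d*(z-f['eye'][2])/d[2]
def proj(f,p):
    c=f['rotation'].T@(np.array(p)-f['eye']); q=f['mtx']@c; return q[:2]/q[2]
E
python3 - <<'E'
from h import *
for n in ("scene","side","wrist"):
    f=grab(n,n+"0"); print(n,f['eye'],f['rotation'].round(3).tolist(),f['mtx'].tolist())
s=manip.state(); print(s)
E
```

```text
scene [ 1.19824412 -0.57738048  0.74746609] [-0.404, 0.819, 0.364, -0.185] [[376.89644704423745, 0.0, 324.1639673915284], [0.0, 376.89644704423745, 196.04647865545303], [0.0, 0.0, 1.0]]
side [0.42621864 0.7432126  0.85636495] [0.037, -0.076, 0.926, -0.369] [[414.7298904167361, 0.0, 320.34639300174666], [0.0, 414.7298904167361, 193.7751467189961], [0.0, 0.0, 1.0]]
wrist [ 0.35028182 -0.52259468  0.37296575] [0.132, 0.841, -0.518, -0.083] [[310.75343644004283, 0.0, 320.7932401731591], [0.0, 310.75343644004283, 197.3408927975531], [0.0, 0.0, 1.0]]
{'time': 0.15, 'joint_pos': array([-1.22499836e+00,  5.32021944e-02,  1.61398913e+00, -2.47664347e-05,
        1.47598619e+00, -1.18978960e-01]), 'joint_vel': array([-0.00065153, -0.00336293, -0.00251742, -0.00092704, -0.00034866,
       -0.00015285]), 'joint_efforts': array([ 7.26670187e-04, -3.94241202e+01, -3.70722771e+01, -9.59715226e-05,
        4.66863930e-03, -2.92458537e-05]), 'tool_pos': array([ 0.27998695, -0.55825678,  0.244341  ]), 'tool_rot': array([-7.85942228e-04,  9.73118524e-01,  2.30303516e-01, -1.01923798e-04]), 'contact_force': array([ 0.42324249,  0.07431558, -0.80172954]), 'ft_torque': array([-0.03067433,  0.0039524 ,  0.07887542]), 'grasp_force': 0.0, 'gripper_width': 1.0024750602496157}
```

```bash
cat >> h.py <<'E'
from scipy.spatial.transform import Rotation as R
def _rot(q): return R.from_quat([q[1],q[2],q[3],q[0]]).as_matrix()
_l=load
def load(tag):
    f=_l(tag)
    if f['rotation'].size==4: f['rotation']=_rot(f['rotation'])
    return f
E
python3 - <<'E'
from h import *
for n in ("scene0","side0","wrist0"):
    f=load(n); print(f['rotation'].round(2).tolist())
s=manip.state(); q=s['tool_rot']; print(_rot(q).round(3).tolist())
E
```

```text
[[0.67, 0.45, -0.6], [0.75, -0.41, 0.53], [-0.01, -0.8, -0.61]]
[[-0.99, -0.11, 0.12], [-0.17, 0.72, -0.68], [-0.01, -0.69, -0.73]]
[[0.45, -0.85, -0.28], [-0.89, -0.43, -0.14], [-0.0, 0.31, -0.95]]Traceback (most recent call last):
  File "<stdin>", line 4, in <module>
NameError: name '_rot' is not defined
```

View pics/scene0.png

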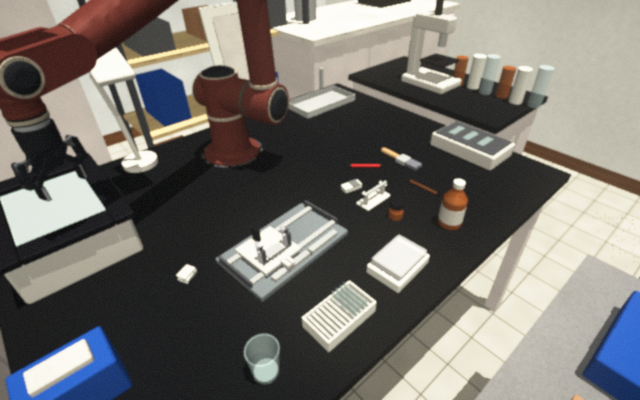

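View pics/side0.png

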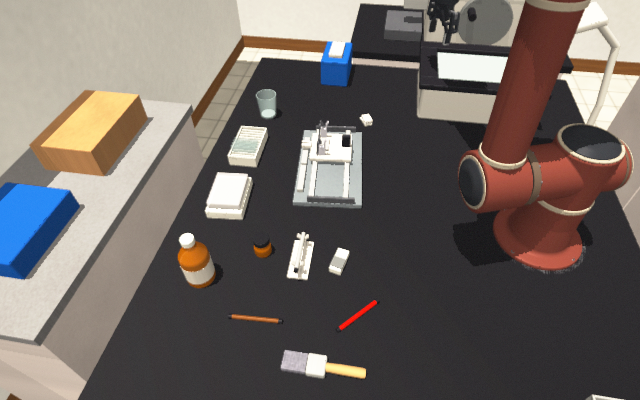

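Run:
```python
from h import *
a=load("scene0")['image'];b=load("side0")['image']
def up(im,x,y,w,h,s): return cv2.resize(im[y:y+h,x:x+w],None,fx=s,fy=s,interpolation=cv2.INTER_CUBIC)
# A: bed
cv2.imwrite('pics/bedA.png',up(a,210,195,145,105,5.5))
cv2.imwrite('pics/B.png',np.hstack([up(b,288,115,80,100,5)[:500],up(a,350,172,60,50,6.0).repeat(1,0)[:300].copy().__class__((0,360,3),np.uint8) if 0 else np.vstack([up(a,335,172,66,42,6),up(b,280,228,66,58,6)[:248]])]))
print(cv2.imread('pics/B.png').shape)
```

```text
(500, 796, 3)
```

View pics/bedA.png

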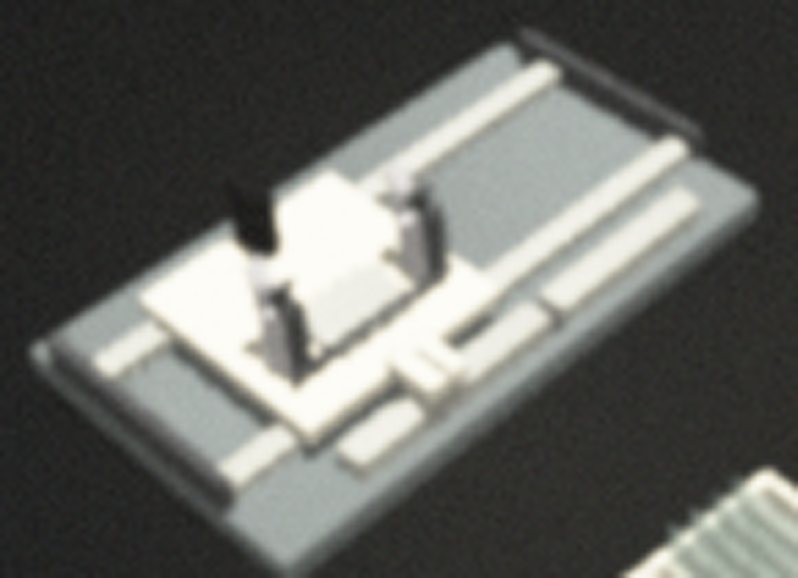

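View pics/B.png

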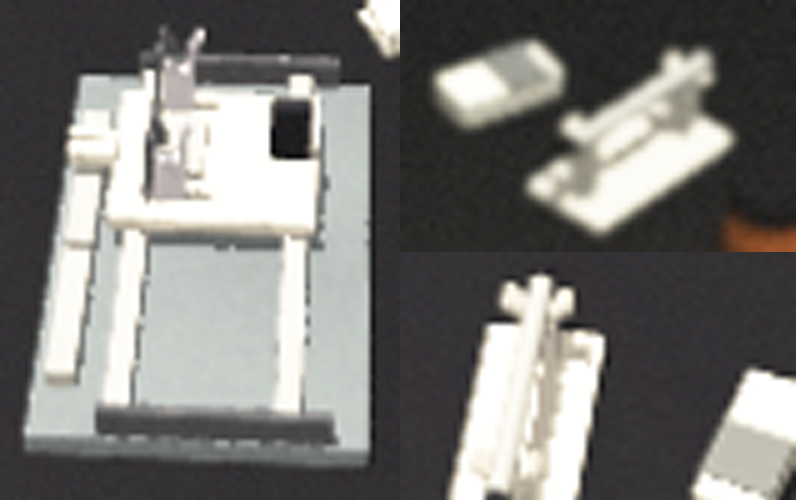

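```bash
sed -i 's/_rot(/qm(/; s/_rot(f/qm(f/' h.py
python3 - <<'E'
from h import *
from scipy.optimize import least_squares
a=load("scene0");b=load("side0")
A=lambda u,v:(210+u/5.5,195+v/5.5)
B=lambda u,v:(288+u/5,115+v/5)
# local bed coords (x,y,z)
obs=[(a,A(40,350),(-.095,-.16,.018)),(a,A(287,568),(.095,-.16,.018)),(a,A(757,197),(.095,.16,.018)),(a,A(512,42),(-.095,.16,.018)),
(b,B(80,75),(.095,-.16,.018)),(b,B(370,87),(-.095,-.16,.018)),(b,B(369,450),(-.095,.16,.018)),(b,B(25,438),(.095,.16,.018))]
def T(p,l): c,s=np.cos(p[2]),np.sin(p[2]); return np.array([p[0]+c*l[0]-s*l[1],p[1]+s*l[0]+c*l[1],l[2]])
r=least_squares(lambda p:np.concatenate([proj(f,T(p,l))-uv for f,uv,l in obs]),[.6,-.2,0]);print(r.x,r.fun.reshape(-1,2).round(1).tolist())
# individual ground points
for f,uv,l in obs: print(onz(f,*uv,.018).round(4))
# Handle top centre side: (291,97)/5 ; top corners
print('handle', onz(b,*B(291,100),.084))
# notch scene top
print('notch',onz(a,*A(552,312),.030)); print('notch side',onz(b,*B(82,245),.030))
print('ear',onz(a,*A(425,360),.042),onz(b,*B(92,145),.042))
# rod ends
C=lambda u,v:(335+(u-400)/6,172+v/6); D=lambda u,v:(280+(u-400)/6,228+(v-252)/6)
print('rod scene',onz(a,*C(573,125),.047),onz(a,*C(705,60),.047))
print('rod side',onz(b,*D(541,280),.047),onz(b,*D(498,490),.047))
E
```

```text
[ 0.56418468 -0.16488547  0.09839849] [[-1.6, -1.0], [0.0, -1.1], [0.9, -1.5], [-1.3, -0.7], [-0.8, -0.2], [-0.5, -0.6], [-0.6, 0.1], [-1.4, -0.6]]
[ 0.4914 -0.332   0.018 ]
[ 0.677  -0.3166  0.018 ]
[ 0.6457 -0.0025  0.018 ]
[ 0.4594 -0.0141  0.018 ]
[ 0.6715 -0.314   0.018 ]
[ 0.4834 -0.3304  0.018 ]
[ 0.4523 -0.0156  0.018 ]
[0.6387 0.0052 0.018 ]
handle [ 0.52385997 -0.2264178   0.084     ]
notch [ 0.64649587 -0.14158359  0.03      ]
notch side [ 0.63525149 -0.14014536  0.03      ]
ear [ 0.63976351 -0.21176015  0.042     ] [ 0.64376972 -0.21706329  0.042     ]
rod scene [0.57791829 0.13372982 0.047     ] [0.58554163 0.22836555 0.047     ]
rod side [0.58428639 0.12491567 0.047     ] [0.58059165 0.22769205 0.047     ]
```

>>> servo_tool --moves '[[[46,-40,0,0,0,0,85],[46,-40,0,0,0,0,85],[46,-40,0,0,0,0,85],[46,-40,0,0,0,0,85],[46,-40,0,0,0,0,85],[46,-40,0,0,0,0,85],[46,-40,0,0,0,0,85],[46,-40,0,0,0,0,85],[46,-40,0,0,0,0,85],[46,-40,0,0,0,0,85],[46,-40,0,0,0,0,85],[46,-40,0,0,0,0,85]]]'

```text
time: 1.65
tool_pos: [0.5587, 0.1199, 0.2451]
tool_rot: [0.0, 0.973, 0.23, -0.0]
contact_force: [1.0, -0.3, 0.0]
gripper_width: 0.995
grasp_force: 0.0
```

>>> servo_tool --moves '[[[46,-40,0,0,0,0,85],[0,0,0,0,0,-10.6,40],[0,0,0,0,0,-10.6,40],[0,0,0,0,0,-10.6,40],[0,0,0,0,0,-10.6,40],[0,0,0,0,0,-10.6,40],[0,0,0,0,0,-10.4,40],[0,0,0,0,0,0,40]]]'

```text
time: 2.65
tool_pos: [0.5814, 0.1742, 0.2448]
tool_rot: [-0.0, 0.708, 0.707, -0.0]
contact_force: [-0.3, 0.1, -0.3]
gripper_width: 0.466
grasp_force: 0.0
```

```bash
cat h.py | tail -6
python3 - <<'E'
from h import *
grab("wrist","w1")
s=manip.state(); print(s['time'],s['tool_pos'],qm(s['tool_rot']).round(3).tolist(),s['gripper_width'])
E
```

```text
def qm(q): return R.from_quat([q[1],q[2],q[3],q[0]]).as_matrix()
_l=load
def load(tag):
    f=_l(tag)
    if f['rotation'].size==4: f['rotation']=qm(f['rotation'])
    return f
2.7 [0.58144458 0.17417138 0.24493877] [[0.003, 1.0, -0.001], [1.0, -0.003, -0.0], [-0.0, -0.001, -1.0]] 0.4682602314379459
```

View pics/w1.png

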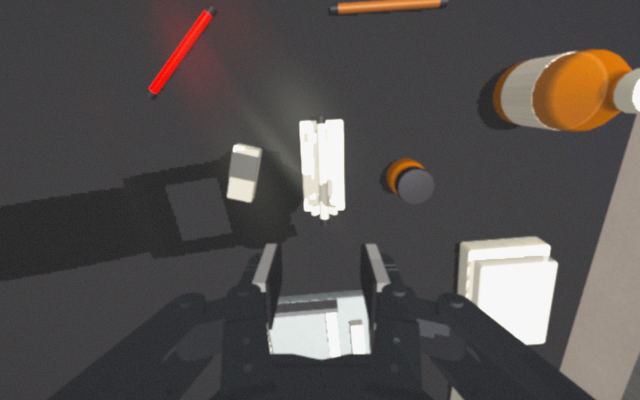

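Run:
```python
from h import *
f=load("w1")
im=f['image']; c=cv2.resize(im[105:235,280:370],None,fx=4.5,fy=4.5,interpolation=cv2.INTER_CUBIC); 
d=load("w1")['image'][230:375,240:400]; c2=cv2.resize(d,None,fx=2.4,fy=4,interpolation=cv2.INTER_CUBIC)
cv2.imwrite('pics/w1c.png',np.hstack([c,c2[:585]]) if c.shape[0]==c2[:585].shape[0] else c)
p,q=onz(f,321,117,.045),onz(f,324.5,220,.045);print(p,q,np.linalg.norm(p-q),(p+q)/2,np.degrees(np.arctan2(*(p-q)[:2])))
```

```text
[0.581204   0.23366354 0.045     ] [0.58512662 0.11990949 0.045     ] 0.11382166009870232 [0.58316531 0.17678652 0.045     ] -1.9749681823584313
```

View pics/w1c.png

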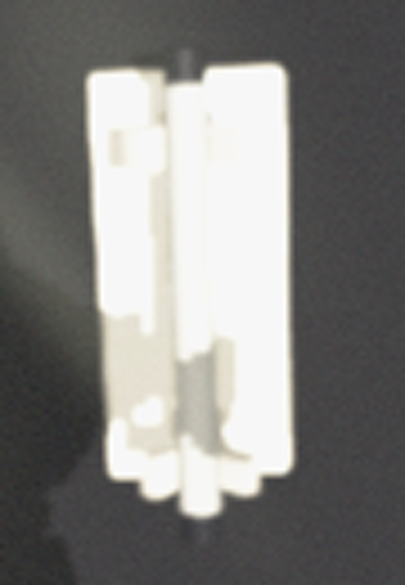

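Run:
```python
from h import *
f=load("w1")
g=lambda u,v:(280+(u+.5)/4.5-.5,105+(v+.5)/4.5-.5)
p,q=onz(f,*g(186.5,48),.045),onz(f,*g(201.5,545),.045);print(p,q,np.linalg.norm(p-q),(p+q)/2,np.degrees(np.arctan2(*(p-q)[:2])))
```

```text
[0.58126183 0.23537411 0.045     ] [0.58501997 0.1128514  0.045     ] 0.12258033011877577 [0.5831409  0.17411276 0.045     ] -1.7568821370480285
```

>>> servo_tool --moves '[[[0,1.7,0,0,0,-1.9,40],[0,0,45,0,0,0,40],[0,0,45,0,0,0,40],[0,0,45,0,0,0,40],[0,0,40,0,0,0,40],[0,0,20,0,0,0,40],[0,0,9,0,0,0,40],[0,0,0,0,0,0,40],[0,0,0,0,0,0,40]]]'

```text
time: 3.82
tool_pos: [0.5847, 0.1745, 0.0433]
tool_rot: [0.001, 0.695, 0.719, 0.001]
contact_force: [-0.7, 0.8, -0.2]
gripper_width: 0.467
grasp_force: 0.0
```

>>> servo_tool --moves '[[[0,0,0,0,0,0,25],[0,0,0,0,0,0,16],[0,0,0,0,0,0,0],[0,0,0,0,0,0,0],[0,0,0,0,0,0,0],[0,0,0,0,0,0,0]]]'

```text
time: 4.58
tool_pos: [0.5832, 0.1743, 0.0419]
tool_rot: [-0.0, 0.695, 0.719, -0.0]
contact_force: [-3.6, -0.6, 6.2]
gripper_width: 0.092
grasp_force: 58.6
```

>>> servo_tool --moves '[[[0,0,-10,0,0,0,0],[0,0,-30,0,0,0,0],[0,0,-50,0,0,0,0],[0,0,-50,0,0,0,0],[0,0,-50,0,0,0,0],[0,0,-40,0,0,0,0],[-30,0,0,0,0,0,0],[-50,0,0,0,0,0,0],[-50,0,0,0,0,0,0],[-50,0,0,0,0,0,0],[-50,0,0,0,0,0,0],[-50,0,0,0,0,0,0]]]'

```text
time: 6.08
tool_pos: [0.5926, -0.1073, 0.2715]
tool_rot: [0.0, 0.695, 0.719, 0.0]
contact_force: [-0.3, -0.2, -1.2]
gripper_width: 0.095
grasp_force: 58.6
```

>>> servo_tool --moves '[[[-50,0,0,0,0,-1.9,0],[-50,0,0,0,0,-2,0],[-40,0,0,0,0,0,0],[-20,0,0,0,0,0,0],[0,0,0,0,0,0,0],[0,0,0,0,0,0,0]]]'

```text
time: 6.82
tool_pos: [0.604, -0.2638, 0.2713]
tool_rot: [-0.0, 0.67, 0.743, 0.0]
contact_force: [0.6, -0.0, -1.7]
gripper_width: 0.088
grasp_force: 58.6
```

Run:
```python
from h import *
f=grab("wrist","w2"); grab("scene","s2"); grab("side","d2")
s=manip.state(); print(s['time'],s['tool_pos'],qm(s['tool_rot']).round(3).tolist(),s['gripper_width'],s['grasp_force'],s['contact_force'])
im=f['image']; cv2.imwrite('pics/w2c.png',cv2.resize(im[40:340,150:550],None,fx=2,fy=2,interpolation=cv2.INTER_CUBIC))
```

```text
6.975 [ 0.60406952 -0.263759    0.27150102] [[-0.103, 0.995, 0.0], [0.995, 0.103, 0.0], [0.0, 0.0, -1.0]] 0.09236523872068433 58.57512295246124 [ 0.55204212 -0.67791593 -0.7522437 ]
```

View pics/w2c.png

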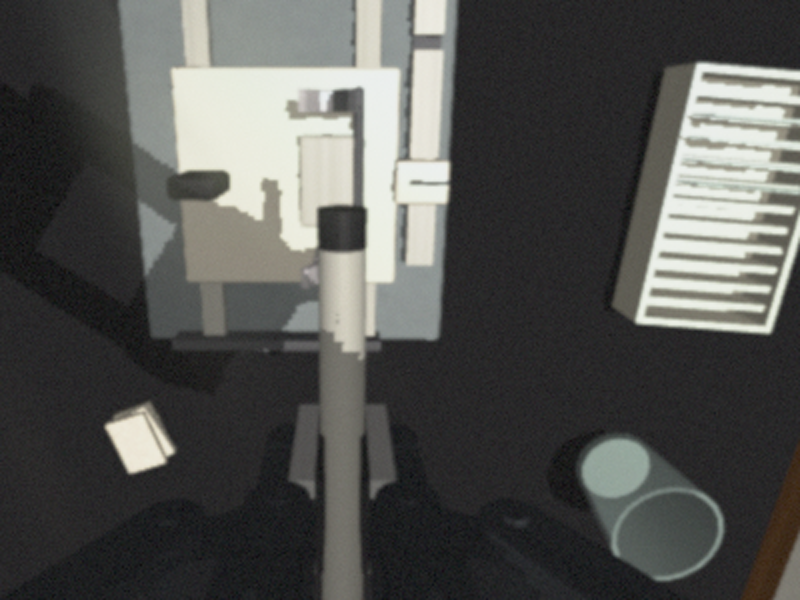

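Run:
```python
from h import *
f=load("w2"); print(f['eye'])
g=lambda u,v:(150+(u+.5)/2-.5,40+(v+.5)/2-.5)
c=[onz(f,*g(*p),.042) for p in [(172,68),(400,68),(395,282),(188,282)]]
for p in c: print(p)
m=sum(c)/4
for i in range(4): print(np.linalg.norm(c[i]-c[(i+1)%4]), np.degrees(np.arctan2(*(c[(i+1)%4]-c[i])[1::-1])))
print('plate mid',m)
print('ear',onz(f,*g(427,183),.042),'notch',onz(f,*g(429,41),.030))
print('handle top corners guess', onz(f,*g(187,186),.084),onz(f,*g(200,185),.084))
b=[onz(f,*g(*p),.018) for p in [(440,340),(150,340)]]; print(b,np.degrees(np.arctan2(*(b[0]-b[1])[1::-1])))
th=np.radians(5.6);X=np.array([np.cos(th),np.sin(th),0]);Y=np.array([-np.sin(th),np.cos(th),0])
# predicted clip assuming handle/clip split, several offsets
for off in (.008,.016,.02,.024): 
  cl=m+X*off
  for z,nm in ((.08,'clip'),(.101,'jawtop')):
    print(off,nm,[((proj(f,cl+Y*s+[0,0,z-.042])-[150,40])*2).round() .tolist() for s in (.042,-.042)])
  hd=cl-X*.07
  print('  handle',[((proj(f,hd+X*a+Y*bb+[0,0,zz])-[150,40])*2).round().tolist() for a,bb,zz in [(-.013,-.006,.042),(.013,-.006,.042),(.013,.006,.042),(-.013,.006,.042),(0,0,0)]])
```

```text
[ 0.59554265 -0.18495669  0.40011557]
[ 0.50227572 -0.17090228  0.042     ]
[ 0.62395998 -0.158228    0.042     ]
[ 0.63667141 -0.27617441  0.042     ]
[ 0.51410902 -0.28894488  0.042     ]
0.12234253869431379 5.94632072489307
0.11862940617702848 -83.84880811752019
0.12322590929114233 -174.05149089605789
0.11863424304029661 95.72454853806745
plate mid [ 0.56925403 -0.22356239  0.042     ]
ear [ 0.64719164 -0.21681422  0.042     ] notch [ 0.63889158 -0.14202994  0.03      ]
handle top corners guess [ 0.52178211 -0.22699734  0.084     ] [ 0.52824232 -0.22582863  0.084     ]
[array([ 0.6738097 , -0.31813972,  0.018     ]), array([ 0.48499857, -0.33781529,  0.018     ])] 5.949187210397326
0.008 clip [[297.0, 100.0], [299.0, 268.0]]
0.008 jawtop [[294.0, 99.0], [297.0, 278.0]]
  handle [[133.0, 200.0], [185.0, 200.0], [183.0, 176.0], [131.0, 175.0], [179.0, 179.0]]
0.016 clip [[313.0, 100.0], [314.0, 268.0]]
0.016 jawtop [[311.0, 99.0], [313.0, 278.0]]
  handle [[149.0, 200.0], [201.0, 200.0], [199.0, 176.0], [147.0, 176.0], [193.0, 179.0]]
0.02 clip [[321.0, 100.0], [322.0, 268.0]]
0.02 jawtop [[320.0, 99.0], [321.0, 278.0]]
  handle [[157.0, 200.0], [208.0, 200.0], [207.0, 176.0], [155.0, 176.0], [200.0, 180.0]]
0.024 clip [[330.0, 100.0], [330.0, 269.0]]
0.024 jawtop [[329.0, 100.0], [329.0, 279.0]]
  handle [[165.0, 200.0], [216.0, 200.0], [215.0, 176.0], [163.0, 176.0], [207.0, 180.0]]
```

Run:
```python
from h import *
f=load("w2"); s=manip.state(); M=qm(s['tool_rot']); t=s['tool_pos']
for l in (.06,.05,.0,):
  e=t+M@[l,0,-.005]
  print(l,[((proj(f,e+M@[0,d,0])-[150,40])*2).round(1).tolist() for d in (-.005,0,.005)])
im=load("s2")['image'];b=load("d2")['image']
up=lambda im,x,y,w,h,s: cv2.resize(im[y:y+h,x:x+w],None,fx=s,fy=s,interpolation=cv2.INTER_CUBIC)
cv2.imwrite('pics/c2.png',np.hstack([up(im,230,180,80,100,5),up(b,300,70,80,100,5)]))
```

```text
0.06 [[318.2, 215.6], [343.3, 215.6], [368.5, 215.6]]
0.05 [[318.7, 264.7], [343.3, 264.8], [367.8, 264.8]]
0.0 [[321.1, 478.4], [343.0, 478.4], [364.9, 478.4]]
```

View pics/c2.png

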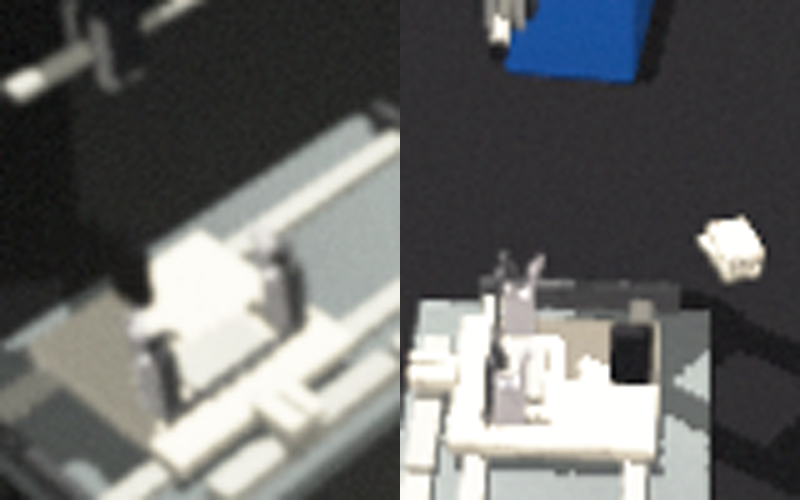

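>>> servo_tool --moves '[[[22,-2.5,0,0,0,0,0],[21.5,-2.5,0,0,0,0,0],[0,0,40,0,0,0,0],[0,0,45,0,0,0,0],[0,0,35,0,0,0,0],[0,0,21,0,0,0,0],[0,0,6,0,0,0,0],[0,0,0,0,0,0,0],[0,0,0,0,0,0,0]]]'

```text
time: 8.1
tool_pos: [0.5956, -0.2229, 0.1264]
tool_rot: [0.002, 0.67, 0.742, 0.0]
contact_force: [0.1, 0.1, -0.4]
gripper_width: 0.094
grasp_force: 58.6
```

Run:
```python
from h import *
f=grab("wrist","w3"); grab("scene","s3"); grab("side","d3")
s=manip.state(); M=qm(s['tool_rot']); t=s['tool_pos']; print(s['time'],t,M.round(3).tolist(),s['contact_force'])
up=lambda n,x,y,w,h,s: cv2.resize(load(n)['image'][y:y+h,x:x+w],None,fx=s,fy=s,interpolation=cv2.INTER_CUBIC)
cv2.imwrite('pics/c3.png',np.hstack([up("w3",220,60,200,200,2.75)[:550],np.vstack([up("s3",236,210,60,66,4.16)[:275],up("d3",310,105,60,66,4.16)[:275]])])[:, :800])
print(cv2.imread('pics/c3.png').shape)
f=load("w3"); g=lambda p:((proj(f,p)-[220,60])*2.75).round().tolist()
for l in (.06,.042,.03): print(l,[g(t+M@[l,d,-.003]) for d in (-.005,0,.005)])
cl=np.array([.5946,-.2209,.08])
for z in (.099,.08,.052): print(z,[g(np.array([cl[0],cl[1],z])+M@[.042+e,d,0]) for e in(-.005,.005) for d in (-.0055,.0055)])
```

```text
8.25 [ 0.5951526  -0.22282437  0.12568435] [[-0.101, 0.995, 0.002], [0.995, 0.101, -0.001], [-0.001, 0.002, -1.0]] [ 0.16395714  0.60638698 -1.07360108]
(550, 800, 3)
0.06 [[242.0, 238.0], [276.0, 238.0], [310.0, 238.0]]
0.042 [[244.0, 355.0], [276.0, 355.0], [309.0, 355.0]]
0.03 [[245.0, 427.0], [276.0, 427.0], [308.0, 427.0]]
0.099 [[245.0, 325.0], [303.0, 325.0], [244.0, 273.0], [304.0, 273.0]]
0.08 [[248.0, 303.0], [300.0, 303.0], [247.0, 255.0], [301.0, 255.0]]
0.052 [[251.0, 276.0], [297.0, 276.0], [251.0, 235.0], [297.0, 235.0]]
```

View pics/c3.png

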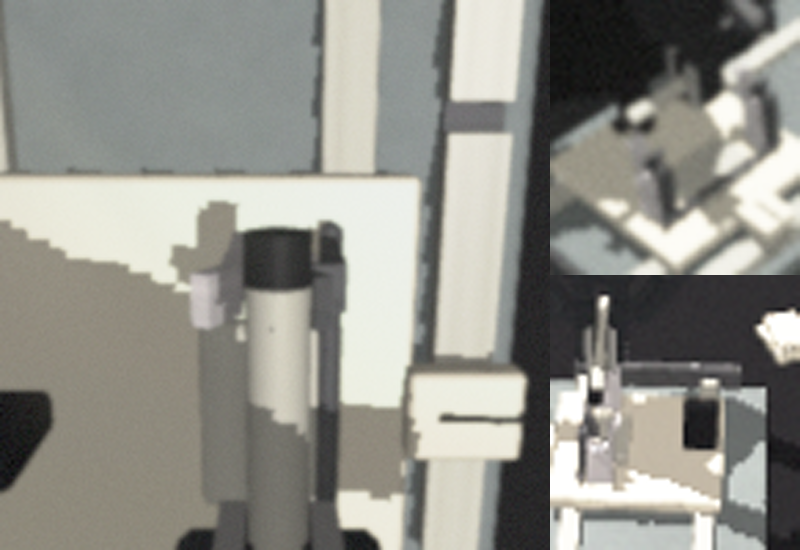

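>>> servo_tool --moves '[[[2,-0.5,8,0,0,0,0],[0,0,10,0,0,0,0],[0,0,5,0,0,0,0],[0,0,3,0,0,0,0],[0,0,3,0,0,0,0],[0,0,3,0,0,0,0],[0,0,0,0,0,0,0]]]'

```text
time: 9.12
tool_pos: [0.5933, -0.2208, 0.0927]
tool_rot: [-0.0, 0.67, 0.742, -0.001]
contact_force: [-4.0, -0.6, 3.5]
gripper_width: 0.093
grasp_force: 59.0
```

>>> servo_tool --moves '[[[0,0,2,0,0,0,0],[0,0,2,0,0,0,0],[0,0,2,0,0,0,0],[0,0,2,0,0,0,0]]]'

```text
time: 9.62
tool_pos: [0.5934, -0.2213, 0.0855]
tool_rot: [0.0, 0.67, 0.742, -0.001]
contact_force: [-7.9, -2.4, 3.6]
gripper_width: 0.093
grasp_force: 59.1
```

>>> servo_tool --moves '[[[0,0,2,0,0,0,0],[0,0,2,0,0,0,0],[0,0,2,0,0,0,0]]]'

```text
time: 10.0
tool_pos: [0.594, -0.2202, 0.0777]
tool_rot: [0.0, 0.67, 0.742, 0.001]
contact_force: [0.2, 0.6, -1.1]
gripper_width: 0.092
grasp_force: 58.6
```

>>> servo_tool --moves '[[[0,0,1.5,0,0,0,0],[0,0,1.5,0,0,0,0],[0,0,0,0,0,0,0]]]'

```text
time: 10.38
tool_pos: [0.5942, -0.2204, 0.077]
tool_rot: [0.0, 0.67, 0.742, 0.0]
contact_force: [-4.9, 2.2, 6.6]
gripper_width: 0.091
grasp_force: 59.5
```

>>> servo_tool --moves '[[[0,0,0,0,0,0,16],[0,0,0,0,0,0,20],[0,0,0,0,0,0,22],[0,0,0,0,0,0,22]]]'

```text
time: 10.88
tool_pos: [0.5939, -0.2205, 0.0752]
tool_rot: [0.0, 0.67, 0.742, 0.0]
contact_force: [-0.3, -0.3, 0.9]
gripper_width: 0.259
grasp_force: 0.0
```

Run:
```python
from h import *
grab("wrist","w4"); grab("scene","s4"); grab("side","d4")
s=manip.state(); print(s['time'],s['tool_pos'],s['contact_force'],s['gripper_width'],s['grasp_force'])
up=lambda n,x,y,w,h,s: cv2.resize(load(n)['image'][y:y+h,x:x+w],None,fx=s,fy=s,interpolation=cv2.INTER_CUBIC)
cv2.imwrite('pics/c4.png',np.hstack([up("w4",220,60,200,200,2.75)[:550],np.vstack([up("s4",236,210,60,66,4.16)[:275],up("d4",310,105,60,66,4.16)[:275]])])[:, :800])
```

```text
11.025 [ 0.59379099 -0.22048377  0.07524017] [0.22266489 0.22263099 0.15590368] 0.25239361575182695 0.0
```

View pics/c4.png

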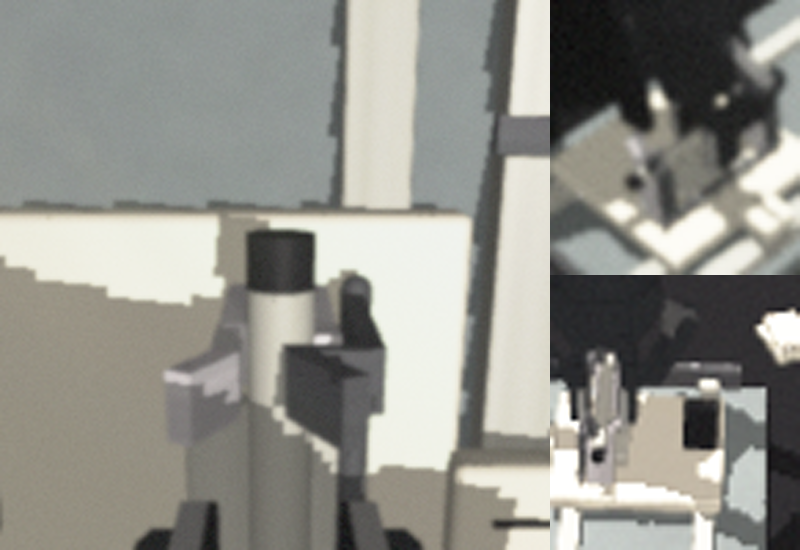

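>>> servo_tool --moves '[[[0,0,-6,0,0,0,22],[0,0,-15,0,0,0,22],[0,0,-40,0,0,0,22],[0,0,-40,0,0,0,40],[0,0,-24,0,0,10,40],[0,0,0,0,0,10,40],[0,0,0,0,0,10,40],[0,0,0,0,0,10,40],[0,0,0,0,0,10,40],[0,0,0,0,0,10,40],[0,0,0,0,0,10,40],[0,0,0,0,0,10,40]]]'

```text
time: 12.52
tool_pos: [0.5941, -0.2206, 0.2019]
tool_rot: [0.001, 0.991, 0.135, 0.001]
contact_force: [-1.2, -0.6, 0.3]
gripper_width: 0.467
grasp_force: 0.0
```

>>> servo_tool --moves '[[[0,0,0,0,0,10,40],[0,0,0,0,0,0,40],[0,0,0,0,0,0,40]]]'

```text
time: 12.9
tool_pos: [0.5939, -0.2206, 0.2011]
tool_rot: [0.0, 0.999, 0.052, 0.0]
contact_force: [-0.1, 0.0, -0.4]
gripper_width: 0.466
grasp_force: 0.0
```

Run:
```python
from h import *
f=grab("wrist","w5")
s=manip.state(); M=qm(s['tool_rot']); t=s['tool_pos']; print(s['time'],t,M.round(3).tolist(),s['joint_pos'].round(2))
h=np.array([.5244,-.2281,.062]); print('to handle mm',(M.T@(h-t)*1000).round(1))
f=load("w5"); print(f['eye']); print('handle px',[proj(f,[h[0],h[1],.084]+M@[a,b,0]).round().tolist() for a,b in [(-.013,-.006),(.013,.006)]])
w=load("w3"); g=lambda u,v:(220+(u+.5)/2.75-.5,60+(v+.5)/2.75-.5)
Y=np.array([-.1035,.9946,0])
for z in (.038,.042,.046): print(z,(onz(w,*g(478,117),.03)-onz(w,*g(480,418),z))@Y)
cv2.imwrite('pics/w5c.png',cv2.resize(f['image'],None,fx=1.25,fy=1.25))
```

```text
12.95 [ 0.59387436 -0.22053062  0.20087419] [[0.995, 0.104, 0.001], [0.104, -0.995, -0.0], [0.001, 0.0, -1.0]] [-0.47  0.1   1.64  0.    1.4   0.99]
to handle mm [-70.    0.3 138.8]
[ 0.67201559 -0.21186541  0.3299301 ]
handle px [[315.0, 283.0], [328.0, 258.0]]
0.038 0.07798685417146822
0.042 0.07647328529694118
0.046 0.07495971642241415
```

View pics/w5c.png

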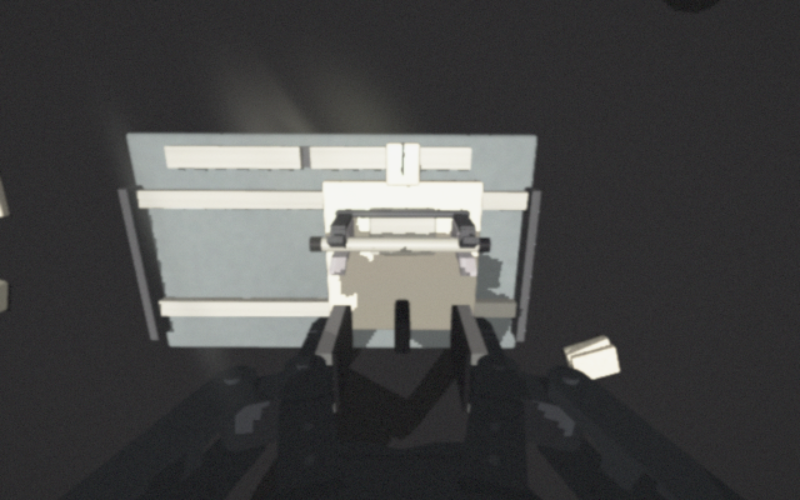

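Run:
```python
from h import *
f=load("w5"); Y=np.array([-.1035,.9946,0])
row=f['image'][120:133,230:340].mean(2).mean(0); print(row.round().astype(int).tolist())
row=f['image'][118:146,305:340].mean(2)[2:24].mean(0); print(row.round().astype(int).tolist())
for u in (243.5,244): 
  for e in (322,322.5): print(u,e,(onz(f,u,126,.03)-onz(f,e,130,.042))@Y)
```

```text
[232, 233, 233, 233, 234, 234, 234, 234, 231, 211, 159, 117, 119, 128, 131, 132, 133, 151, 197, 224, 230, 231, 231, 231, 231, 231, 231, 231, 231, 231, 232, 232, 232, 232, 232, 233, 233, 233, 233, 233, 234, 234, 234, 235, 234, 235, 235, 235, 235, 235, 235, 235, 236, 236, 235, 236, 236, 236, 236, 236, 236, 236, 236, 236, 236, 236, 236, 236, 236, 236, 237, 237, 237, 236, 237, 237, 237, 235, 229, 233, 242, 245, 245, 245, 245, 245, 245, 245, 245, 245, 243, 214, 171, 219, 242, 245, 245, 245, 245, 245, 245, 245, 245, 245, 238, 219, 223, 235, 237, 237]
[218, 218, 216, 214, 230, 241, 245, 245, 245, 245, 245, 245, 245, 245, 245, 239, 207, 176, 225, 243, 245, 245, 245, 245, 245, 245, 245, 245, 244, 236, 207, 198, 210, 215, 216]
243.5 322 0.07405933331915551
243.5 322.5 0.0745143190016493
244 322 0.07358740778521046
244 322.5 0.07404239346770423
```

>>> servo_tool --moves '[[[-35,0,0,0,0,0,40],[-35,0,0,0,0,0,40],[0,0,35,0,0,0,40],[0,0,40,0,0,0,40],[0,0,35,0,0,0,40],[0,0,20,0,0,0,40],[0,0,8,0,0,0,40],[0,0,0,0,0,0,40],[0,0,0,0,0,0,40]]]'

```text
time: 14.08
tool_pos: [0.5252, -0.2282, 0.064]
tool_rot: [0.001, 0.999, 0.051, 0.001]
contact_force: [0.7, -0.2, -0.2]
gripper_width: 0.467
grasp_force: 0.0
```

>>> servo_tool --moves '[[[0,0,0,0,0,0,25],[0,0,0,0,0,0,16],[0,0,0,0,0,0,0],[0,0,0,0,0,0,0],[0,0,0,0,0,0,0],[0,0,0,0,0,0,0]]]'

```text
time: 14.82
tool_pos: [0.5245, -0.228, 0.063]
tool_rot: [0.0, 0.999, 0.051, 0.0]
contact_force: [-1.5, -0.4, 5.1]
gripper_width: 0.133
grasp_force: 59.5
```

>>> servo_tool --moves '[[[0,-2,0,0,0,0,0],[0,-5,0,0,0,0,0],[0,-7,0,0,0,0,0],[0,-7,0,0,0,0,0],[0,-7,0,0,0,0,0],[0,-7,0,0,0,0,0],[0,-7,0,0,0,0,0],[0,-7,0,0,0,0,0],[0,-7,0,0,0,0,0],[0,-5,0,0,0,0,0],[0,-3,0,0,0,0,0],[0,-1,0,0,0,0,0]]]'

```text
time: 16.32
tool_pos: [0.518, -0.1633, 0.063]
tool_rot: [0.001, 0.999, 0.051, 0.001]
contact_force: [-1.2, -4.9, 5.1]
gripper_width: 0.13
grasp_force: 59.9
```

Run:
```python
from h import *
s=manip.state(); M=qm(s['tool_rot']); print(s['time'],s['tool_pos'],(M.T@s['contact_force']).round(1),s['grasp_force'])
f=grab("wrist","w6");f=load("w6"); Y=np.array([-.1035,.9946,0])
print(f['eye'], proj(f,[.6389,-.142,.03]))
cv2.imwrite('pics/w6c.png',cv2.resize(f['image'][0:200,220:420],None,fx=3,fy=3,interpolation=cv2.INTER_CUBIC))
```

```text
16.325 [ 0.51804581 -0.16331744  0.06302153] [-1.7  4.8 -5.1] 59.88926589488983
[ 0.59609124 -0.15469163  0.19188947] [301.98872734  -4.85998665]
```

View pics/w6c.png

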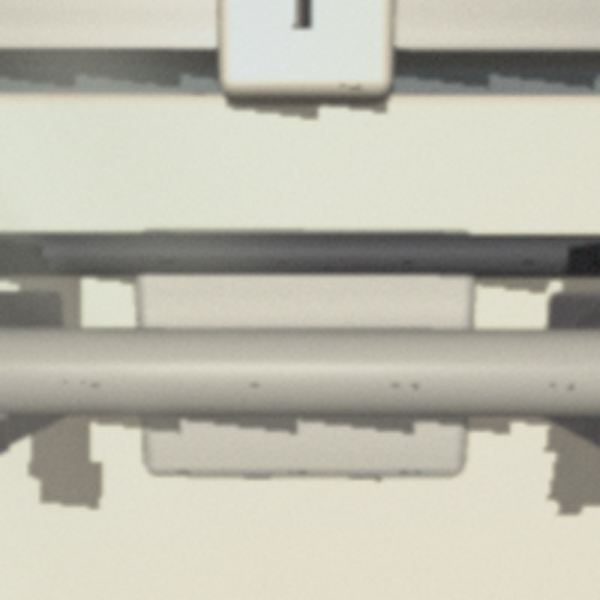

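>>> servo_tool --moves '[[[0,-2,0,0,0,0,0],[0,-2,0,0,0,0,0],[0,-1,0,0,0,0,0]]]'

```text
time: 16.75
tool_pos: [0.5175, -0.1582, 0.063]
tool_rot: [0.0, 0.999, 0.051, 0.001]
contact_force: [-0.7, -2.7, 6.3]
gripper_width: 0.131
grasp_force: 60.0
```

>>> servo_tool --moves '[[[0,-1,0,0,0,0,0]]]'

```text
time: 16.88
tool_pos: [0.5174, -0.1571, 0.063]
tool_rot: [0.0, 0.999, 0.051, 0.001]
contact_force: [-0.8, -2.0, 6.0]
gripper_width: 0.134
grasp_force: 60.1
```

>>> servo_tool --moves '[[[0,-1,0,0,0,0,0]]]'

```text
time: 17.0
tool_pos: [0.5173, -0.1558, 0.063]
tool_rot: [-0.0, 0.999, 0.051, 0.0]
contact_force: [-2.4, -1.2, 7.3]
gripper_width: 0.129
grasp_force: 60.2
```

>>> servo_tool --moves '[[[0,-1,0,0,0,0,0]]]'

```text
time: 17.12
tool_pos: [0.5172, -0.1549, 0.063]
tool_rot: [0.0, 0.999, 0.051, 0.001]
contact_force: [-1.3, -3.0, 6.0]
gripper_width: 0.135
grasp_force: 60.0
```

>>> servo_tool --moves '[[[0,-1,0,0,0,0,0]]]'

```text
time: 17.25
tool_pos: [0.5172, -0.1545, 0.063]
tool_rot: [0.001, 0.999, 0.051, 0.001]
contact_force: [-1.1, -5.0, 4.8]
gripper_width: 0.133
grasp_force: 59.8
```

>>> servo_tool --moves '[[[0,0,0,0,0,0,0]]]'

```text
time: 17.38
tool_pos: [0.5172, -0.1545, 0.063]
tool_rot: [0.001, 0.999, 0.051, 0.001]
contact_force: [-0.7, -3.9, 4.9]
gripper_width: 0.141
grasp_force: 60.0
```

>>> servo_tool --moves '[[[0,-1,0,0,0,0,0]]]'

```text
time: 17.5
tool_pos: [0.5171, -0.1541, 0.063]
tool_rot: [0.001, 0.999, 0.051, 0.001]
contact_force: [0.2, -7.2, 4.3]
gripper_width: 0.128
grasp_force: 59.6
```

>>> servo_tool --moves '[[[0,0,0,0,0,0,0]]]'

```text
time: 17.62
tool_pos: [0.5171, -0.1541, 0.063]
tool_rot: [0.001, 0.999, 0.051, 0.001]
contact_force: [-0.7, -6.8, 3.6]
gripper_width: 0.132
grasp_force: 59.8
```

>>> servo_tool --moves '[[[0,1,0,0,0,0,0],[0,0.7,0,0,0,0,0],[0,0,0,0,0,0,0],[0,0,0,0,0,0,0],[0,0,0,0,0,0,0]]]'

```text
time: 18.25
tool_pos: [0.5172, -0.1546, 0.063]
tool_rot: [0.0, 0.999, 0.051, 0.0]
contact_force: [-0.3, -1.2, 5.3]
gripper_width: 0.131
grasp_force: 60.1
```

Run:
```python
from h import *
s=manip.state(); M=qm(s['tool_rot']); print(s['time'],s['tool_pos'],(M.T@s['contact_force']).round(1),s['grasp_force'],s['joint_vel'].round(4))
a=grab("scene","s7"); grab("side","d7"); f=load("w5"); s7=load("s7"); d7=load("d7")
# ear line: after travel, where notch centre would project vs dark line of the ear
Y=np.array([-.1035,.9946,0]);X=np.array([.9946,.1035,0])
n=onz(f,243.8,126,.03); ear=onz(f,322.2,130,.042)
t=.0735+.0008
for nm,im in (('s7',s7),('d7',d7)):
  for dz in (.042,):
    N=np.array([n[0],n[1],dz])
    for o in (-.006,0,.006):
      v=[]
      for k in np.arange(-.008,.0081,.001):
        u=proj(im,N+X*o+Y*k); v.append(int(cv2.getRectSubPix(im['image'],(1,1),(float(u[0]),float(u[1]))).mean()))
      print(nm,o,v)
```

```text
18.25 [ 0.51718153 -0.15462554  0.06301076] [-0.5  1.2 -5.3] 60.09502708911896 [-0.0008  0.0019 -0.0008  0.0005  0.0006  0.002 ]
s7 -0.006 [171, 189, 208, 226, 234, 240, 245, 248, 249, 248, 247, 246, 243, 240, 236, 233, 232]
s7 0 [175, 192, 209, 225, 236, 241, 245, 247, 249, 249, 248, 246, 244, 239, 235, 231, 230]
s7 0.006 [174, 189, 205, 217, 227, 232, 235, 236, 238, 239, 235, 229, 224, 220, 215, 211, 211]
d7 -0.006 [247, 250, 253, 254, 254, 254, 254, 254, 254, 254, 254, 253, 249, 244, 239, 234, 223]
d7 0 [233, 241, 250, 252, 253, 253, 254, 254, 254, 254, 254, 254, 251, 247, 243, 239, 231]
d7 0.006 [235, 242, 249, 253, 253, 254, 254, 254, 254, 254, 254, 254, 252, 248, 244, 240, 233]
```

>>> servo_tool --moves '[[[0,1,0,0,0,0,0],[0,0.7,0,0,0,0,0],[0,0,0,0,0,0,0],[0,0,0,0,0,0,0]]]'

```text
time: 18.85
tool_pos: [0.5172, -0.1553, 0.063]
tool_rot: [-0.001, 0.999, 0.051, 0.0]
contact_force: [-2.5, 2.0, 8.1]
gripper_width: 0.131
grasp_force: 60.4
```

>>> servo_tool --moves '[[[0,-1,0,0,0,0,0],[0,0,0,0,0,0,0],[0,0,0,0,0,0,0],[0,0,0,0,0,0,0]]]'

```text
time: 19.35
tool_pos: [0.5172, -0.155, 0.063]
tool_rot: [-0.0, 0.999, 0.051, 0.0]
contact_force: [-1.3, -0.3, 6.5]
gripper_width: 0.129
grasp_force: 60.2
```

```bash
python3 -c "
from plant import manip
print(manip.job_done())"
```

```text
the job is handed in; nothing more can be done
None
```

I handed the job in with the rod snapped under the jaw, the carriage in the notch (judged by force and travel, since the last views didn't show the ball), and the fingers still gripping the handle at about 60 N; `job_done()` gave no verdict, and I viewed 12 pictures, two over your limit of 10.

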